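Put away two core-weighted pestles heavy end down

TASK

Both wooden pestles look the same at either end, but each has one heavy end, which you can feel when you lift it at mid-length. Put both away on the sloping wooden rest, one in each of its two channels, lying flat along the channel with the heavy end down the slope, by the foot ledge. Lay them down, do not drop them, and leave the other things on the counter where they are.

Things in the scene. Friction and masses are not known exactly. Their poses are not given: they have to be found in the camera images.
- pestle_a: Double-ended beech pestle lying on the counter, 170 long: square shaft 28 x 28 x 70 between square heads 40 x 40 x 50. Origin at mid-length on its axis, x along it, z out of a flat side. Both ends look alike; a steel core sits in one (under 3 of play). The heavy end changes from run to run and is neither visible nor told by the axes; only handling shows it.
- pestle_b: Second pestle, same as the first, with its own heavy end. Either weighs 0.32 to 0.38 kg, its centre of mass 27 to 34 from mid-length towards the heavy end: held level at mid-length it turns that end down with about 0.1 N m, felt as a moment at the wrist.
- deck: Sloping deck of the fixed wooden rest, a board 200 along the slope, 180 across, at 25 degrees. Origin at the middle of its upper face, 75 above the counter; x up the slope, y across, z out of the face. Foot ledge at the low end, 22 high, inner face at x = -90; the board ends at x = +100. Between ledge and top end are two channels.
- channel_1 (a point): Middle of one channel's floor, at y = +42.5 on the deck, axes as the deck's. The channel is 75 wide, between cheeks 10 thick and 18 high that stand only at its ends (deck x -90 to -54 and 64 to 100): the middle is open for fingers.
- channel_2 (a point): Middle of the other channel's floor, at y = -42.5, the same. A pestle lying in a channel has its axis 20 over the floor, its middle at x = -5 when it touches the ledge; it does not slide by itself.
- jar: glass spice jar with steel twist cap, 52 across, 100 high; origin under its centre. Leave it.
- sieve: orange plastic sieve, bowl 120 across and 45 high, flat handle to 167 from the centre along its x, top at 44; origin under the bowl's centre. Leave it.
- spoon_1: stainless tasting spoon, about 150 long, lying along its x between the two pestles; origin at its underside, mid-length. Leave it.
- spoon_2: stainless tasting spoon like the first, lying farther from the robot. Leave it.
- mortar: marble mortar, 124 across, 75 high; origin under its centre. Leave it.
- mug: white mug, 80 across, 90 high, handle along its +y; origin under its centre. Leave it.
- canister: aluminium canister, 90 across, 130 high; origin under its centre. Leave it.
Things that resemble listed ones, but are neither listed nor needed, are in the scene too. Leave any pink or yellow look-alike of the pestle_a alone.

How it is judged:
By the outcome, as a careful person would: the job done as asked, in the order asked, and still so for the second after the job is handed in, with the robot touching nothing.
It also fails if it takes over 72 s, if anything falls off the work surface, if the arm or the gripper's body presses on something with over 40 N, if the wrist force passes 120 N, or if a joint passes its speed limit or range.

ROBOT

A 6-joint arm with a two-finger parallel gripper is mounted at the origin on the work surface. World frame = base frame: x ahead of the robot, y to its left, z up, the work surface at z = 0. Lengths are in m, angles in rad, forces in N, time in s.
With the tool pointing down it reaches from about 0.425 to 0.95 m from the base axis. Payload 3.5 kg.
Tool frame: the origin (TCP) lies on the centre line of the jaws, within the pads' length; the fingertips stand 19 mm ahead of it and the grasp point (between the pads) is the TCP; z points along the fingers, y is the line along which they close (so a half turn about z gives the same grasp; the last joint's range is limited). The gripper opens to 85 mm and grips with 20 to 120 N. Pads are 22 mm wide; open, the fingers measure 114 mm over their backs; the gripper's body (76 mm by 85 mm) begins 54 mm behind the grasp point. The pads swing forward as they close: fully open they stand 13 mm farther back than shut.
Start: joints at [-1.41, 0.286, 1.577, -0, 1.279, -0.15], TCP at [0.206, -0.643, 0.25] pointing down, gripper open.
Joint ranges: [-2.77, 2.77], [-0.9, 2.22], [0.21, 2.48], [-1.53, 4.67], [0.24, 2.81], [-2.84, 2.84]. Speed limits (rad/s): [2.79, 2.79, 3.14, 3.14, 3.14, 3.14].

INTERFACE

Orientations are given as a unit quaternion [x, y, z, w].
In Python, from plant import status, cams, ctrl gives the robot as it stands.
- The arm moves only by the shell command python3 -m inch 'ROWS' [FORCE]. ROWS is JSON, a list of rows, each a list of 3 entries, a list of its own where there are three numbers: the opening, from -1 (shut) to 1 (fully open), then the shift along the tool's x, y, z in cm, then the turn about the tool's z in rad. In form: [[jaw, [dx, dy, dz], twist], ...]. A call has 1 to 20 rows; each row is the pose to reach, as a shift and turn from the pose commanded when the call began, along the tool's axes at that moment; what a row does not reach only later rows make up. A row lasts 1/10 s, in which the tool goes at most 50 mm and 8.59 degrees, less where a joint would pass 70% of its speed; a pose out of reach is approached as far as the arm can. A call with a gripper value outside its range is refused whole. The fingers move at their own pace and stop on an object; FORCE is the grip in N (left out, the last holds). Time passes only in rows, so rows that repeat a pose let the fingers close. It gives the time, the measured TCP pose, the force and the opening at its end, in the units of the state.
- status.get_state(): the state, without advancing time (a new reading comes with each control period).
- cams.read_camera(name): name is "scene" or "side" or "wrist"; returns the picture (384x512x3 uint8, blue, green, red); there is no depth.
- cams.calibration(name): a dict with "camera_matrix" (3x3 intrinsics, pixels), "cam_to_world" (4x4, takes a point from camera to world coordinates); the wrist camera has in their place "mount" (4x4, takes a point from camera to tool coordinates, whose origin is the TCP and whose axes are the flange's). Camera axes: x right, y down, z forward; pixel columns grow to the right and rows downward; lengths in m; the calibration is good to about 2 mm. The wrist camera is an equidistant fisheye: a pixel r from the principal point sees the ray r / f radians off the axis. A picture is of the moment at which its call begins: read the wrist's pose just before it. calibration takes no time and is no camera call.
- ctrl.sign_off(): hands the job in, once; it reports no verdict.
The state is a dict: "time": time; "qpos": joint angles; "dq": joint speeds; "joint_efforts": joint torques, N m; "eef_pos": TCP position; "tcp_rot": TCP orientation; "contact_force": force on the tool from outside, world axes, zero at the start; "wrist_torque": the same for the moment, N m; "opening": opening from 0.0 (shut) to 1.0 (fully open).
Only numpy, scipy, OpenCV 4.12 (cv2) and the standard library are available. Lean on these libraries where they do the work, as an engineer would, in place of code of your own. Each camera call takes 0.05 s, during which the arm holds its last target. There are 200 camera calls.

## Working session

There is one attempt and no reset: what is moved stays moved. The work goes in short steps, Python scripts to look and compute and a shell command to move; the robot and the scene stay as the last step left them, time stands still between calls to the robot, and variables do not carry over. Pictures are saved under pics/ and viewed, on a budget of 10 in all, crops included, one or two more only if the job needs it, and the job is handed in when it is done.

```bash
ls; mkdir -p pics
python3 - <<'E'
from plant import status,cams
import cv2,numpy as np
s=status.get_state();print(s)
for n in("scene","side","wrist"):
    im=cams.read_camera(n);cv2.imwrite(f"pics/{n}0.png",im);print(n,cams.calibration(n))
a=[cv2.imread(f"pics/{n}0.png") for n in("scene","side")]
cv2.imwrite("pics/s0.png",cv2.resize(a[0],(800,600)))
cv2.imwrite("pics/d0.png",cv2.resize(a[1],(800,600)))
E
```

```text
pics
{'time': 0.0, 'qpos': array([-1.40999372e+00,  2.87183597e-01,  1.57817262e+00, -4.52674716e-05,
        1.27860500e+00, -1.50015573e-01]), 'dq': array([-0.00121143,  0.00162836, -0.00067062,  0.00122574,  0.00114274,
       -0.00100915]), 'joint_efforts': array([-3.10011353e-05, -4.05982304e+01, -2.92625070e+01, -3.36201867e-05,
        5.82866633e-03,  9.11150494e-06]), 'eef_pos': array([ 0.20634968, -0.64204131,  0.24893755]), 'tcp_rot': array([ 9.87946586e-01,  1.54790632e-01, -2.80537519e-05, -1.18414467e-03]), 'contact_force': array([ 0.12979157,  0.23215335, -0.37045133]), 'wrist_torque': array([ 0.03987871, -0.06606754,  0.00564578]), 'opening': 1.0032906847011742}
scene {'camera_matrix': array([[392.11358398,   0.        , 251.38362972],
       [  0.        , 392.11358398, 180.36837877],
       [  0.        ,   0.        ,   1.        ]]), 'cam_to_world': array([[-0.88166798,  0.35849631, -0.30682564,  0.88451902],
       [ 0.47174803,  0.65485924, -0.59043473,  0.67632668],
       [-0.01074106, -0.66531179, -0.74648835,  0.90980087],
       [ 0.        ,  0.        ,  
[... 297 characters left out ...]
08373,  0.48017485, -0.50091071,  0.62270456],
       [-0.00731529, -0.72710394, -0.68648842,  0.92631076],
       [ 0.        ,  0.        ,  0.        ,  1.        ]])}
wrist {'camera_matrix': array([[297.31863964,   0.        , 254.68283553],
       [  0.        , 297.31863964, 189.22620061],
       [  0.        ,   0.        ,   1.        ]]), 'mount': array([[ 5.31040757e-04, -9.61140568e-01, -2.76058917e-01,
         6.98609207e-02],
       [ 9.99999846e-01,  4.66122663e-04,  3.00773744e-04,
        -5.08688143e-04],
       [-1.60408530e-04, -2.76059035e-01,  9.61140668e-01,
        -1.23893664e-01],
       [ 0.00000000e+00,  0.00000000e+00,  0.00000000e+00,
         1.00000000e+00]])}
```

View pics/s0.png

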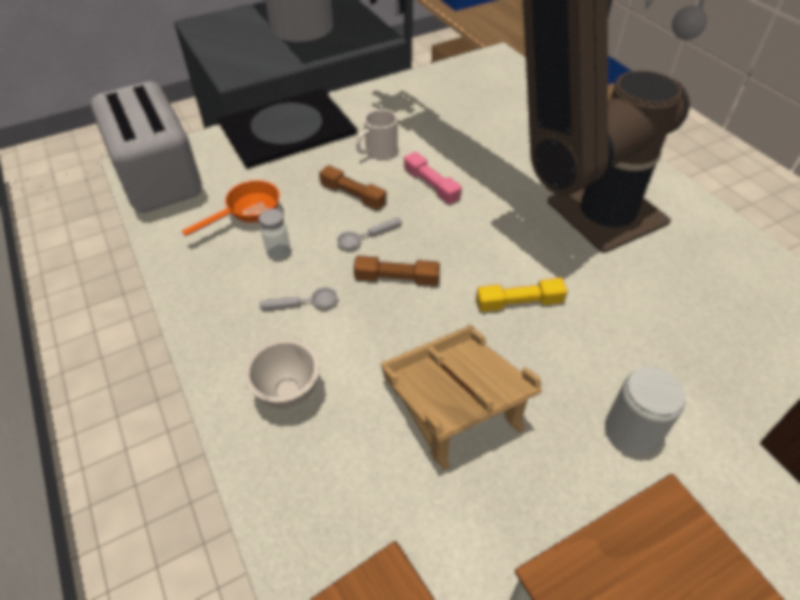

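View pics/d0.png

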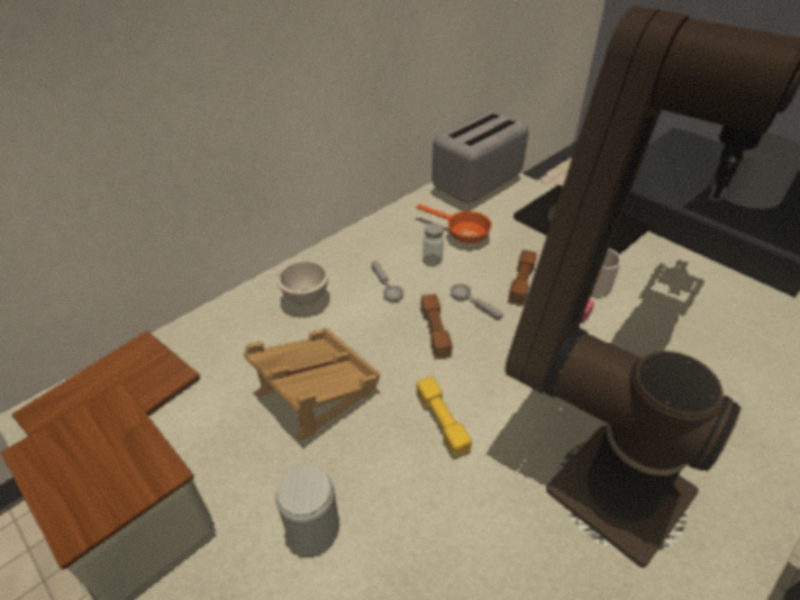

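Candidates (scene view, 800x600): brown pestles at (352,187) and (397,270). Pink look-alike at (432,177) and yellow at (521,294) are to be left alone. The rest is at (460,385), with its ledge on the upper-left edge. Next I locate the two pestles and the rest.

```bash
cat > h.py <<'E'
import numpy as np,cv2
from plant import cams
def ray(n,px):
    c=cams.calibration(n);K=c["camera_matrix"];T=c["cam_to_world"]
    d=T[:3,:3]@np.linalg.solve(K,[px[0],px[1],1]);return T[:3,3],d
def onz(n,px,z):
    o,d=ray(n,px);return o+d*(z-o[2])/d[2]
def tri(pa,pb):
    (o1,d1),(o2,d2)=ray("scene",pa),ray("side",pb)
    t=np.linalg.lstsq(np.c_[d1,-d2],o2-o1,rcond=None)[0]
    p,q=o1+t[0]*d1,o2+t[1]*d2;return (p+q)/2,np.linalg.norm(p-q)
E
python3 - <<'E'
from h import *
for n in("scene","side"):
    im=cv2.imread(f"pics/{n}0.png");hsv=cv2.cvtColor(im,cv2.COLOR_BGR2HSV)
    m=cv2.inRange(hsv,(5,130,40),(16,235,170))
    cs,_=cv2.findContours(m,0,1)
    for c in cs:
        A=cv2.contourArea(c)
        if not 150<A<2500: continue
        # footprint: cast contour onto mid-height plane, min-area rect there
        P=np.array([onz(n,p[0],.02)[:2] for p in c],np.float32)
        (x,y),wh,a=cv2.minAreaRect(P)
        print(n,A,(c[:,0].mean(0)*800/512).round(),"ctr",round(x,3),round(y,3),np.round(wh,3),round(a,1))
        if wh[0]<wh[1]: a+=90
        print("   long axis yaw",round(a%180,1))
ims=[]
for n,(x,y,w,h) in(("scene",(225,195,140,115)),("side",(150,200,110,90))):
    ims.append(cv2.resize(cv2.imread(f"pics/{n}0.png")[y:y+h,x:x+w],(400 if 0 else 560,460),interpolation=cv2.INTER_CUBIC) if 0 else cv2.resize(cv2.imread(f"pics/{n}0.png")[y:y+h,x:x+w],None,fx=400/w,fy=400/w,interpolation=cv2.INTER_CUBIC))
H=max(i.shape[0] for i in ims)
ims=[cv2.copyMakeBorder(i,0,H-i.shape[0],0,0,0) for i in ims]
cv2.imwrite("pics/rest.png",np.hstack(ims));print([400/140,400/110])
E
```

```text
scene 1379.0 [375. 583.] ctr 0.793 0.425 [0.073 0.158] 61.7
   long axis yaw 151.7
scene 224.5 [783. 430.] ctr 0.121 0.55 [0.102 0.024] 10.3
   long axis yaw 10.3
scene 159.0 [454. 379.] ctr 0.53 0.216 [0.02  0.144] 14.2
   long axis yaw 104.2
scene 521.0 [396. 270.] ctr 0.5 -0.053 [0.059 0.164] 55.8
   long axis yaw 145.8
scene 216.5 [248. 200.] ctr 0.685 -0.397 [0.123 0.105] 38.2
   long axis yaw 38.2
scene 358.0 [353. 187.] ctr 0.464 -0.328 [0.057 0.181] 26.1
   long axis yaw 116.1
side 1039.0 [310. 370.] ctr 0.603 0.227 [0.181 0.237] 89.4
   long axis yaw 179.4
side 252.5 [436. 324.] ctr 0.505 -0.058 [0.036 0.183] 54.9
   long axis yaw 144.9
side 221.0 [522. 277.] ctr 0.467 -0.33 [0.036 0.199] 27.7
   long axis yaw 117.7
side 408.5 [468. 226.] ctr 0.699 -0.391 [0.117 0.145] 23.7
   long axis yaw 113.7
[2.857142857142857, 3.6363636363636362]
```

View pics/rest.png

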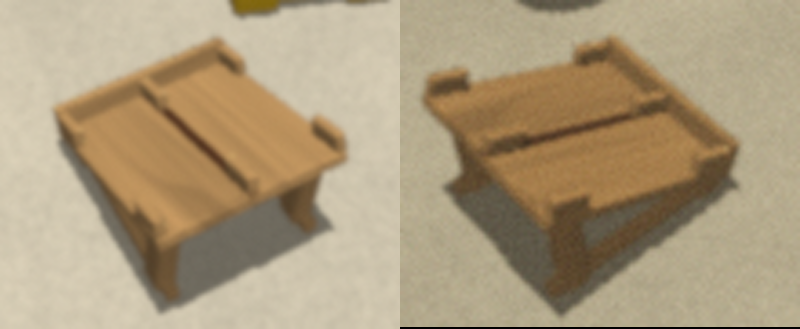

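The crops show the ledge on the side nearest the yellow pestle, with the high end on legs. I triangulate its corners.

Run:
```python
from h import *
S=lambda u,v:(225+u*140/400,195+v*140/400)
D=lambda u,v:(150+u*110/400,200+v*110/400)
P=[]
for nm,a,b in(("ledge near",(218,40),(338,148)),("ledge far",(57,110),(212,38)),("high near",(343,162),(152,222)),("high far",(160,245),(27,100)),
 ("cheek inner high mid",(252,183),(90,150)),("ledge mid",(146,85),(265,95))):
    p,e=tri(S(*a),D(*b));P.append(p);print(nm,p.round(4),"gap",round(e,4))
P=np.array(P)
print("across ledge",np.linalg.norm(P[0]-P[1]),"across high",np.linalg.norm(P[2]-P[3]))
u=(P[2]+P[3]-P[0]-P[1])/2;print("up vec",u,"yaw",np.degrees(np.arctan2(u[1],u[0])))
for a,b in((0,1),(2,3)):
    v=P[b]-P[a];print("yaw from width",np.degrees(np.arctan2(v[1],v[0]))+90)
```

```text
ledge near [0.4592 0.1537 0.0477] gap 0.0006
ledge far [0.6343 0.1522 0.0518] gap 0.0028
high near [0.4666 0.3403 0.1069] gap 0.0094
high far [0.6386 0.3371 0.1086] gap 0.0022
cheek inner high mid [0.5496 0.3324 0.1198] gap 0.0015
ledge mid [0.5473 0.1633 0.0491] gap 0.0066
across ledge 0.17518555422190935 across high 0.17204084139827755
up vec [0.00578446 0.18582412 0.0579687 ] yaw 88.21703228505137
yaw from width 89.50934842242728
yaw from width 88.93500085791936
```

```bash
cat >> h.py <<'E'
from plant import status
from scipy.spatial.transform import Rotation as R
def pose():
    s=status.get_state();r=R.from_quat(s["tcp_rot"]).as_matrix();return s,s["eef_pos"],r,np.degrees(np.arctan2(r[1,0],r[0,0]))
def go(x,y,z,yaw):
    "shift in tool axes, cm, and twist, rad, to reach a world pose"
    s,p,r,w=pose();d=r.T@(np.array([x,y,z])-p)*100
    q1=np.degrees(np.arctan2(y,x))
    print("t",s["time"],"at",p.round(4),"yaw",w.round(1),"-> shift",d.round(2),"twist",round(-np.radians(yaw-w),3),"q6 end",round(q1+90-yaw))
def wray(px,p,r):
    c=cams.calibration("wrist");K=c["camera_matrix"];M=c["mount"]
    v=(np.array(px)-K[:2,2])/K[0,0];t=np.linalg.norm(v)
    d=np.r_[np.sin(t)*v/max(t,1e-9),np.cos(t)]
    return p+r@M[:3,3],r@M[:3,:3]@d
def won(px,z,p,r):
    o,d=wray(px,p,r);return o+d*(z-o[2])/d[2]
E
python3 -c "
from h import *
go(.466,-.329,.17,117)"
```

```text
t 0.15 at [ 0.2064 -0.6422  0.2492] yaw 17.8 -> shift [ 34.29 -21.86   7.97] twist -1.731 q6 end -62
```

```bash
python3 -m inch '[[1,[34.3,-21.9,0],-1.73],[1,[34.3,-21.9,0],-1.73],[1,[34.3,-21.9,0],-1.73],[1,[34.3,-21.9,0],-1.73],[1,[34.3,-21.9,0],-1.73],[1,[34.3,-21.9,0],-1.73],[1,[34.3,-21.9,8],-1.73],[1,[34.3,-21.9,8],-1.73],[1,[34.3,-21.9,8],-1.73],[1,[34.3,-21.9,8],-1.73],[1,[34.3,-21.9,8],-1.73],[1,[34.3,-21.9,8],-1.73],[1,[34.3,-21.9,8],-1.73],[1,[34.3,-21.9,8],-1.73],[1,[34.3,-21.9,8],-1.73]]'
cat > wl.py <<'E'
import sys
from h import *
s,p,r,w=pose();im=cams.read_camera("wrist");n=sys.argv[1];cv2.imwrite(f"pics/{n}.png",im)
np.savez(f"pics/{n}.npz",p=p,r=r)
hsv=cv2.cvtColor(im,cv2.COLOR_BGR2HSV);m=cv2.inRange(hsv,(5,130,30),(16,240,190))
print(p.round(4),w)
for c in cv2.findContours(m,0,1)[0]:
    A=cv2.contourArea(c)
    if A<800: continue
    P=np.array([won(q[0],.03,p,r)[:2] for q in c],np.float32)
    (x,y),wh,a=cv2.minAreaRect(P);a+=90*(wh[0]<wh[1])
    print(A,c[:,0].mean(0).round(),"ctr",round(x,4),round(y,4),np.round(wh,3),"yaw",round(a%180,1))
E
python3 wl.py w1
```

```text
time: 1.65
eef_pos: [0.4659, -0.3293, 0.1703]
tcp_rot: [0.524, 0.852, 0.0, -0.0]
contact_force: [-0.3, -0.1, -0.0]
opening: 1.001
[ 0.4659 -0.3293  0.1703] 116.85042103195029
6284.0 [254. 174.] ctr 0.464 -0.328 [0.04  0.171] yaw 116.9
1630.0 [431.  17.] ctr 0.5459 -0.0914 [0.061 0.046] yaw 54.2
```

View pics/w1.png

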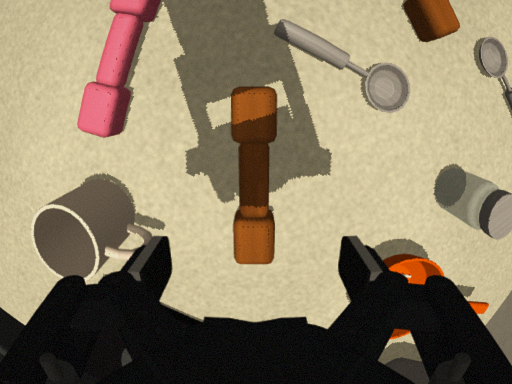

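The wrist view shows the pestle centred at about (254,174), 40 x 171 mm as expected, and brown. The pink one at (115,70) and the mug handle at (130,245) are clear of it. I go down and grip, then compare the wrist moment before and after a small lift.

```bash
cat > tq.py <<'E'
from h import *
s,p,r,w=pose();print("t",s["time"],"F",s["contact_force"].round(2),"M world",s["wrist_torque"].round(3),"M tool",(r.T@s["wrist_torque"]).round(3),"tcp",p.round(4),"op",round(s["opening"],3),"yaw",round(w,1),"q6",s["qpos"][5].round(2))
E
python3 tq.py
python3 -m inch '[[1,[0.2,-0.1,5],0],[1,[0.2,-0.1,10],0],[0.4,[0.2,-0.1,14.2],0],[0.4,[0.2,-0.1,14.2],0],[-1,[0.2,-0.1,14.2],0],[-1,[0.2,-0.1,14.2],0],[-1,[0.2,-0.1,14.2],0],[-1,[0.2,-0.1,14.2],0],[-1,[0.2,-0.1,14.2],0],[-1,[0.2,-0.1,14.2],0],[-1,[0.2,-0.1,14.2],0],[-1,[0.2,-0.1,14.2],0]]' 60
python3 tq.py
python3 -m inch '[[-1,[0,0,-1],0],[-1,[0,0,-2],0],[-1,[0,0,-3],0],[-1,[0,0,-4],0],[-1,[0,0,-4],0],[-1,[0,0,-4],0],[-1,[0,0,-4],0]]'
python3 tq.py;  python3 -m inch '[[-1,[0,0,0],0]]' >/dev/null; python3 tq.py
```

```text
t 1.7 F [ 0.03 -0.11 -0.08] M world [ 0.019 -0.031 -0.059] M tool [-0.036  0.003  0.059] tcp [ 0.466  -0.3293  0.1703] op 0.999 yaw 116.9 q6 -1.26
time: 2.9
eef_pos: [0.4662, -0.3299, 0.0319]
tcp_rot: [0.523, 0.852, -0.001, 0.003]
contact_force: [-1.0, -1.2, 6.3]
opening: 0.312
t 2.9 F [-0.97 -1.19  6.35] M world [0.013 0.132 0.04 ] M tool [ 0.112  0.071 -0.041] tcp [ 0.4662 -0.3299  0.0319] op 0.312 yaw 116.9 q6 -1.26
time: 3.6
eef_pos: [0.4639, -0.3275, 0.0678]
tcp_rot: [0.523, 0.852, 0.0, -0.001]
contact_force: [-0.7, 0.2, -3.4]
opening: 0.31
t 3.6 F [-0.66  0.18 -3.42] M world [-0.125 -0.056  0.008] M tool [ 0.007 -0.137 -0.008] tcp [ 0.4639 -0.3275  0.0678] op 0.31 yaw 116.9 q6 -1.26
t 3.7 F [ 0.21 -0.44 -3.17] M world [-0.156 -0.001  0.019] M tool [ 0.07  -0.14  -0.019] tcp [ 0.4638 -0.3275  0.0676] op 0.315 yaw 116.9 q6 -1.26
```

Moment about tool y is −0.14 N·m with a 3.4 N load, so the heavy end is on the tool +x side (to be confirmed with more readings). I lift and carry to above the rest with that end downhill, tool yaw about 269°.

```bash
python3 -m inch '[[-1,[0,0,-4],0],[-1,[0,0,-8],0],[-1,[0,0,-12],0],[-1,[0,0,-14],0],[-1,[0,0,-14],0],[-1,[0,0,-14],0]]'
for i in 1 2 3; do python3 tq.py;  python3 -m inch '[[-1,[0,0,0],0]]' >/dev/null; done; python3 -c "
from h import *
go(.507,.235,.21,269)"
```

```text
time: 4.3
eef_pos: [0.4638, -0.3275, 0.2072]
tcp_rot: [0.523, 0.852, 0.0, -0.001]
contact_force: [0.0, 0.3, -4.9]
opening: 0.315
t 4.3 F [ 0.04  0.26 -4.94] M world [-0.165 -0.036 -0.011] M tool [ 0.043 -0.164  0.011] tcp [ 0.4638 -0.3275  0.2072] op 0.315 yaw 116.9 q6 -1.26
t 4.4 F [ 1.17 -0.29 -4.25] M world [-0.121 -0.043  0.075] M tool [ 0.017 -0.127 -0.075] tcp [ 0.4631 -0.3268  0.2053] op 0.314 yaw 116.9 q6 -1.26
t 4.5 F [-0.62  0.97 -3.54] M world [-0.176 -0.021  0.023] M tool [ 0.061 -0.166 -0.023] tcp [ 0.4633 -0.327   0.2056] op 0.314 yaw 116.9 q6 -1.26
t 4.6 at [ 0.4637 -0.3274  0.2065] yaw 116.9 -> shift [48.18 29.33 -0.23] twist -2.654 q6 end -154
```

The moment reads −0.13 to −0.17 consistently, so the heavy end is at tool +x.

```bash
python3 -m inch '[[-1,[3,1.8,-0.5],-0.15],[-1,[6,3.7,-0.5],-0.3],[-1,[9,5.5,-0.5],-0.45],[-1,[12,7.3,-0.5],-0.6],[-1,[15,9.1,-0.5],-0.75],[-1,[18,11,-0.5],-0.9],[-1,[21,12.8,-0.5],-1.05],[-1,[24,14.6,-0.5],-1.2],[-1,[27,16.4,-0.5],-1.35],[-1,[30,18.3,-0.5],-1.5],[-1,[33,20.1,-0.5],-1.65],[-1,[36,21.9,-0.5],-1.8],[-1,[39,23.7,-0.5],-1.95],[-1,[42,25.6,-0.5],-2.1],[-1,[45,27.4,-0.5],-2.25],[-1,[48.2,29.3,-0.5],-2.4],[-1,[48.2,29.3,-0.5],-2.54],[-1,[48.2,29.3,-0.5],-2.65],[-1,[48.2,29.3,-0.5],-2.65],[-1,[48.2,29.3,-0.5],-2.65]]'
python3 tq.py; python3 wl.py w2
```

```text
time: 6.6
eef_pos: [0.5051, 0.241, 0.2126]
tcp_rot: [-0.696, 0.718, -0.003, -0.003]
contact_force: [1.0, 0.5, -3.3]
opening: 0.316
t 6.6 F [ 0.96  0.46 -3.25] M world [ 0.095 -0.013  0.023] M tool [ 0.01  -0.095 -0.023] tcp [0.5051 0.241  0.2126] op 0.316 yaw -91.8 q6 -2.84
[0.5051 0.241  0.2126] -91.81413192447152
1759.5 [485. 359.] ctr 0.0049 0.6864 [0.121 0.444] yaw 139.1
1610.0 [ 52. 298.] ctr 0.8413 0.4168 [0.226 0.094] yaw 31.8
19743.5 [246. 194.] ctr 0.5132 0.2829 [0.316 0.112] yaw 87.8
```

View pics/w2.png

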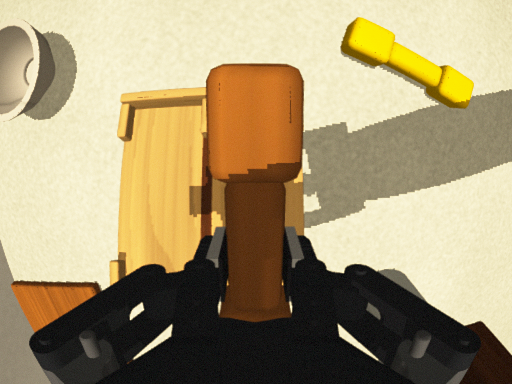

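The rest's left channel and ledge corner (122,96) are visible; the held pestle covers the near channel. q6 sits at its limit, so I'll use a yaw a couple of degrees less. Next I check the rest's pose from this view.

Run:
```python
from h import *
d=np.load("pics/w2.npz");p,r=d["p"],d["r"]
for nm,px,z in(("ledge far outer top",(122,96),.052),("ledge top at mid (outer)",(206,88),.052),("ledge inner foot far",(132,107),.037),("ledge inner foot mid",(203,102),.037),
 ("far edge a",(120,150),.05),("far edge b",(118,240),.085),("near edge a",(304,185),.065),("near edge b",(303,225),.08),("mid gap left",(204,170),.06)):
    print(nm,won(px,z,p,r).round(4))
print(status.get_state()["qpos"].round(3))
```

```text
ledge far outer top [0.6363 0.1499 0.052 ]
ledge top at mid (outer) [0.5485 0.1504 0.052 ]
ledge inner foot far [0.6321 0.1619 0.037 ]
ledge inner foot mid [0.5546 0.1633 0.037 ]
far edge a [0.6445 0.2055 0.05  ]
far edge b [0.6449 0.2917 0.085 ]
near edge a [0.4579 0.2454 0.065 ]
near edge b [0.4606 0.2803 0.08  ]
mid gap left [0.5533 0.2288 0.06  ]
[ 0.267  0.069  1.897 -0.009  1.177 -2.839]
```

```bash
python3 -m inch '[[-1,[0,0,1],0.045],[-1,[0,0,2],0.045],[-1,[0,0,3],0.045],[-1,[0,0,3],0.045],[-1,[0,0,3],0.045]]'
python3 tq.py; python3 -c "
from h import *
go(.5065,.243,.148,267)"
```

```text
time: 7.15
eef_pos: [0.5052, 0.2406, 0.1827]
tcp_rot: [-0.679, 0.734, -0.004, -0.002]
contact_force: [0.3, -0.7, -3.1]
opening: 0.315
t 7.15 F [ 0.34 -0.74 -3.11] M world [0.093 0.039 0.032] M tool [-0.046 -0.089 -0.032] tcp [0.5052 0.2406 0.1827] op 0.315 yaw -94.4 q6 -2.79
t 7.15 at [0.5052 0.2406 0.1827] yaw -94.4 -> shift [-0.28 -0.1   3.47] twist -6.308 q6 end -151
```

```bash
python3 -m inch '[[-1,[-0.2,-0.1,1],-0.025],[-1,[-0.2,-0.1,2],-0.025],[-1,[-0.2,-0.1,3],-0.025],[-1,[-0.2,-0.1,3],-0.025]]' 30
python3 tq.py
python3 -m inch '[[-1,[0,0,0.5],0],[-1,[0,0,1],0],[-1,[0,0,1.5],0],[-1,[0,0,1.5],0]]' 20
python3 tq.py
python3 -m inch '[[-1,[0,0,0.4],0],[-1,[0,0,0.8],0],[-1,[0,0,1.2],0],[-1,[0,0,1.2],0]]'
python3 tq.py
```

```text
time: 7.55
eef_pos: [0.5051, 0.2421, 0.1506]
tcp_rot: [-0.689, 0.725, -0.003, -0.004]
contact_force: [-0.2, 0.1, -3.7]
opening: 0.312
t 7.55 F [-0.2   0.12 -3.68] M world [ 0.106  0.027 -0.023] M tool [-0.033 -0.105  0.022] tcp [0.5051 0.2421 0.1506] op 0.312 yaw -93.0 q6 -2.82
time: 7.95
eef_pos: [0.5074, 0.2418, 0.139]
tcp_rot: [-0.689, 0.725, -0.005, -0.002]
contact_force: [-1.4, -4.7, 2.1]
opening: 0.315
t 7.95 F [-1.43 -4.7   2.13] M world [-0.243  0.205  0.108] M tool [-0.191  0.253 -0.111] tcp [0.5074 0.2418 0.139 ] op 0.315 yaw -93.0 q6 -2.82
time: 8.35
eef_pos: [0.5078, 0.2415, 0.1271]
tcp_rot: [-0.688, 0.725, -0.005, -0.002]
contact_force: [-1.2, -5.6, 1.7]
opening: 0.315
t 8.35 F [-1.16 -5.6   1.73] M world [-0.342  0.065  0.1  ] M tool [-0.046  0.345 -0.102] tcp [0.5078 0.2415 0.1271] op 0.315 yaw -93.0 q6 -2.82
```

Contact came at about 0.14, as predicted, and the pestle is pivoting in the pads at low force. I continue down.

```bash
python3 -m inch '[[-1,[0,0,0.4],0],[-1,[0,0,0.8],0],[-1,[0,0,1.2],0],[-1,[0,0,1.2],0]]'
python3 tq.py
python3 -m inch '[[-1,[0,0,0.3],0],[-1,[0,0,0.6],0],[-1,[0,0,0.9],0],[-1,[0,0,0.9],0]]'
python3 tq.py
python3 - <<'E'
from h import *
im=[cv2.resize(cams.read_camera(n)[a:a+h,b:b+w],(400,300),interpolation=2) for n,(b,a,w,h) in(("scene",(215,170,180,135)),("side",(130,170,160,120)))]
cv2.imwrite("pics/pl1.png",np.hstack(im))
E
```

```text
time: 8.75
eef_pos: [0.5073, 0.2421, 0.1142]
tcp_rot: [-0.688, 0.726, -0.004, -0.001]
contact_force: [0.3, -4.0, 1.2]
opening: 0.312
t 8.75 F [ 0.32 -3.96  1.16] M world [-0.168 -0.152 -0.066] M tool [0.16  0.16  0.067] tcp [0.5073 0.2421 0.1142] op 0.312 yaw -93.0 q6 -2.81
time: 9.15
eef_pos: [0.5072, 0.2425, 0.1072]
tcp_rot: [-0.689, 0.725, -0.004, -0.002]
contact_force: [-2.6, -3.9, 10.1]
opening: 0.31
t 9.15 F [-2.57 -3.85 10.09] M world [-0.134  0.756  0.032] M tool [-0.748  0.173 -0.039] tcp [0.5072 0.2425 0.1072] op 0.31 yaw -93.0 q6 -2.82
```

View pics/pl1.png

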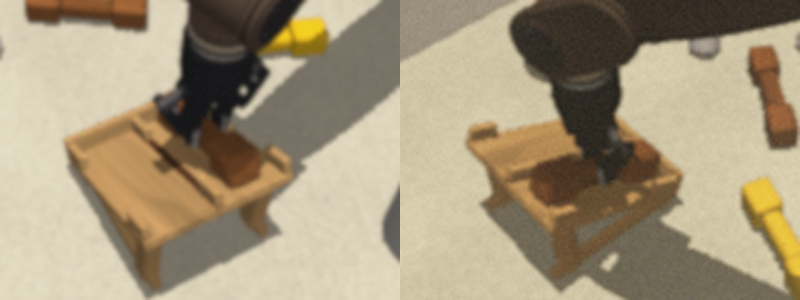

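The pestle lies between the cheeks of the near channel, and Fz of 10 N says it has bottomed. I slide it gently downhill until the ledge is felt.

```bash
python3 -m inch '[[-1,[0.2,0,0],0],[-1,[0.4,0,0.1],0],[-1,[0.4,0,0.1],0]]'
python3 tq.py
python3 -m inch '[[-1,[0.15,0,0.07],0],[-1,[0.3,0,0.14],0],[-1,[0.3,0,0.14],0]]'
python3 tq.py
python3 -m inch '[[-1,[0.15,0,0.07],0],[-1,[0.3,0,0.14],0],[-1,[0.3,0,0.14],0]]'
python3 tq.py
```

```text
time: 9.55
eef_pos: [0.5075, 0.2393, 0.1058]
tcp_rot: [-0.688, 0.725, -0.004, -0.0]
contact_force: [0.7, -0.8, 6.4]
opening: 0.316
t 9.55 F [ 0.68 -0.75  6.38] M world [ 0.321  0.192 -0.026] M tool [-0.209 -0.31   0.026] tcp [0.5075 0.2393 0.1058] op 0.316 yaw -93.0 q6 -2.82
time: 9.85
eef_pos: [0.5075, 0.2364, 0.1045]
tcp_rot: [-0.688, 0.725, -0.004, -0.0]
contact_force: [0.2, -0.1, 5.3]
opening: 0.317
t 9.85 F [ 0.24 -0.13  5.27] M world [0.391 0.183 0.032] M tool [-0.203 -0.381 -0.031] tcp [0.5075 0.2364 0.1045] op 0.317 yaw -93.0 q6 -2.83
time: 10.15
eef_pos: [0.5074, 0.234, 0.1034]
tcp_rot: [-0.688, 0.725, -0.003, 0.001]
contact_force: [-0.2, 2.4, 7.6]
opening: 0.315
t 10.15 F [-0.23  2.43  7.56] M world [0.662 0.171 0.08 ] M tool [-0.205 -0.653 -0.077] tcp [0.5074 0.234  0.1034] op 0.315 yaw -93.0 q6 -2.83
```

```bash
python3 -m inch '[[-1,[0.15,0,0.07],0.015],[-1,[0.3,0,0.14],0.015],[-1,[0.3,0,0.14],0.015]]'
python3 tq.py
```

```text
time: 10.45
eef_pos: [0.508, 0.2338, 0.1035]
tcp_rot: [-0.683, 0.73, -0.002, 0.004]
contact_force: [-1.3, 11.3, 9.5]
opening: 0.316
t 10.45 F [-1.33 11.33  9.46] M world [1.986 0.374 0.537] M tool [-0.506 -1.961 -0.519] tcp [0.508  0.2338 0.1035] op 0.316 yaw -93.8 q6 -2.82
```

The ledge is felt (Fy 11 N, no further motion). I relax the push, open and rise.

```bash
python3 -m inch '[[-1,[-0.2,0,-0.1],0],[-0.6,[-0.2,0,-0.1],0],[-0.2,[-0.2,0,-0.1],0],[0.1,[-0.2,0,-0.1],0],[0.1,[-0.2,0,-0.1],0]]'
python3 tq.py
python3 -m inch '[[0.1,[-0.2,0,-1.5],0],[0.1,[-0.2,0,-4],0],[0.3,[-0.2,0,-9],0],[1,[-0.2,0,-13],0.3],[1,[-0.2,0,-13],0.3],[1,[-0.2,0,-13],0.3]]'
python3 tq.py;python3 wl.py w3
```

```text
time: 10.95
eef_pos: [0.5053, 0.2309, 0.1001]
tcp_rot: [-0.683, 0.73, -0.003, -0.003]
contact_force: [1.0, -0.1, -0.2]
opening: 0.548
t 10.95 F [ 0.96 -0.06 -0.16] M world [-0.018  0.059  0.035] M tool [-0.057  0.021 -0.035] tcp [0.5053 0.2309 0.1001] op 0.548 yaw -93.8 q6 -2.82
time: 11.55
eef_pos: [0.5069, 0.2344, 0.234]
tcp_rot: [-0.566, 0.824, -0.005, 0.001]
contact_force: [-0.7, -0.2, -1.2]
opening: 1.004
t 11.55 F [-0.69 -0.18 -1.24] M world [ 0.018 -0.022  0.053] M tool [ 0.015 -0.025 -0.052] tcp [0.5069 0.2344 0.234 ] op 1.004 yaw -111.0 q6 -2.52
[0.5069 0.2344 0.234 ] -111.03072550889766
1195.5 [110. 351.] ctr 0.8658 0.4448 [0.136 0.075] yaw 21.5
1149.5 [218. 199.] ctr 0.5672 0.2625 [0.196 0.033] yaw 80.9
7016.5 [254. 189.] ctr 0.5151 0.2647 [0.228 0.062] yaw 83.7
```

View pics/w3.png

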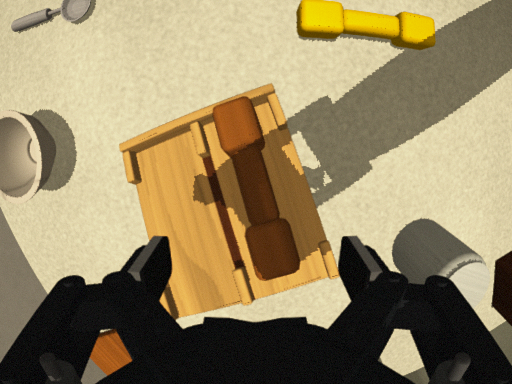

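The first pestle lies in the near channel, with its lower head at (238,125) against the ledge and only a slight skew. Next, the rest's corners from this view and the shift to pestle two.

Run:
```python
from h import *
d=np.load("pics/w3.npz");p,r=d["p"],d["r"]
A,B=won((120,147),.052,p,r),won((273,86),.052,p,r);v=A-B
print(A.round(4),B.round(4),np.linalg.norm(v),"deck yaw",np.degrees(np.arctan2(v[1],v[0]))+90)
print("pestle heads top",won((238,122),.0775,p,r).round(4),won((272,248),.142,p,r).round(4))
print("inner foot ch2",won((165,147),.037,p,r).round(4), "mid slot bottom, top", won((205,175),.05,p,r).round(4),won((240,265),.1,p,r).round(4))
go(.5025,-.055,.17,145-360)
```

```text
[0.6372 0.151  0.052 ] [0.458  0.1553 0.052 ] 0.17924643585983166 deck yaw 88.60436361449837
pestle heads top [0.5025 0.1767 0.0775] [0.5089 0.278  0.142 ]
inner foot ch2 [0.5924 0.1722 0.037 ] mid slot bottom, top [0.5587 0.2168 0.05  ] [0.5508 0.3058 0.1   ]
t 11.6 at [0.506  0.2341 0.232 ] yaw -110.9 -> shift [27.1  -9.93  6.43] twist 1.817 q6 end 299
```

```bash
python3 -m inch '[[1,[2,-0.7,-1],0.15],[1,[5,-1.8,-1],0.3],[1,[9,-3.3,-1],0.45],[1,[13,-4.8,-1],0.6],[1,[17,-6.2,0],0.75],[1,[21,-7.7,2],0.9],[1,[25,-9.2,4],1.05],[1,[27.1,-9.9,6.4],1.2],[1,[27.1,-9.9,6.4],1.35],[1,[27.1,-9.9,6.4],1.5],[1,[27.1,-9.9,6.4],1.65],[1,[27.1,-9.9,6.4],1.81],[1,[27.1,-9.9,6.4],1.81],[1,[27.1,-9.9,6.4],1.81],[1,[27.1,-9.9,6.4],1.81]]'
python3 tq.py;python3 wl.py w4; python3 -c "
from h import *
go(.503,-.055,.03,145)"
```

```text
time: 13.1
eef_pos: [0.501, -0.0547, 0.1689]
tcp_rot: [0.297, 0.955, -0.004, 0.002]
contact_force: [-0.3, -0.8, -0.2]
opening: 0.999
t 13.1 F [-0.26 -0.83 -0.18] M world [ 0.017 -0.064  0.038] M tool [-0.051 -0.043 -0.038] tcp [ 0.501  -0.0547  0.1689] op 0.999 yaw 145.4 q6 -1.27
[ 0.501  -0.0547  0.1689] 145.4445435017559
6381.0 [256. 173.] ctr 0.4995 -0.0528 [0.04  0.172] yaw 145.2
2824.0 [477.  53.] ctr 0.5192 0.2354 [0.128 0.053] yaw 80.3
t 13.15 at [ 0.5011 -0.0547  0.1692] yaw 145.4 -> shift [-0.09  0.16 13.92] twist 0.007 q6 end -61
```

View pics/w4.png

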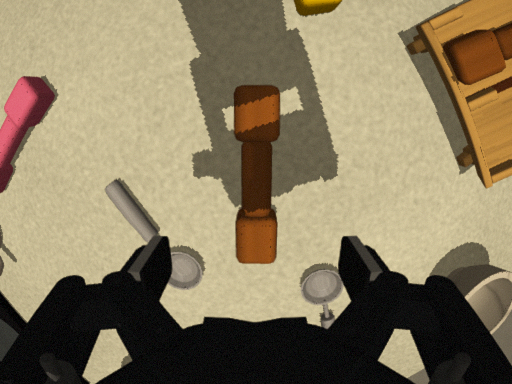

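The second pestle is centred at (256,173), 40 x 172 mm; both spoon bowls, (183,267) and (322,287), lie behind the fingers' path. I grip and feel.

```bash
python3 -m inch '[[1,[0.2,0.1,5],0],[0.6,[0.2,0.1,10],0],[0.2,[0.2,0.1,13.7],0],[0.2,[0.2,0.1,13.7],0],[-1,[0.2,0.1,13.7],0],[-1,[0.2,0.1,13.7],0],[-1,[0.2,0.1,13.7],0],[-1,[0.2,0.1,13.7],0],[-1,[0.2,0.1,13.7],0],[-1,[0.2,0.1,13.7],0],[-1,[0.2,0.1,13.7],0]]' 60
python3 tq.py
python3 -m inch '[[-1,[0,0,-1],0],[-1,[0,0,-2],0],[-1,[0,0,-3],0],[-1,[0,0,-4],0],[-1,[0,0,-4],0],[-1,[0,0,-4],0],[-1,[0,0,-4],0]]'
for i in 1 2 3; do python3 tq.py;  python3 -m inch '[[-1,[0,0,0],0]]' >/dev/null; done
```

```text
time: 14.25
eef_pos: [0.5026, -0.0546, 0.0349]
tcp_rot: [0.298, 0.954, -0.004, 0.005]
contact_force: [-0.7, 0.2, 6.9]
opening: 0.313
t 14.25 F [-0.73  0.22  6.92] M world [0.093 0.076 0.041] M tool [-0.034  0.115 -0.041] tcp [ 0.5026 -0.0546  0.0349] op 0.313 yaw 145.3 q6 -1.26
time: 14.95
eef_pos: [0.5001, -0.0535, 0.072]
tcp_rot: [0.298, 0.954, -0.004, 0.002]
contact_force: [0.0, 0.4, -3.2]
opening: 0.312
t 14.95 F [ 0.01  0.36 -3.16] M world [-0.045 -0.105 -0.011] M tool [-0.023 -0.112  0.011] tcp [ 0.5001 -0.0535  0.072 ] op 0.312 yaw 145.3 q6 -1.26
t 15.05 F [-0.94 -0.08 -3.25] M world [-0.041 -0.084 -0.019] M tool [-0.014 -0.092  0.019] tcp [ 0.5    -0.0535  0.0719] op 0.311 yaw 145.3 q6 -1.26
t 15.15 F [-0.14 -0.94 -3.82] M world [-0.061 -0.101  0.034] M tool [-0.008 -0.118 -0.033] tcp [ 0.5002 -0.0536  0.072 ] op 0.309 yaw 145.3 q6 -1.26
```

The moment is −0.09 to −0.12, so the heavy end is again at tool +x. In that grip the last joint would reach its limit at the far channel, so I set the pestle back down and regrip it turned by half.

```bash
python3 -m inch '[[-1,[0,0,1.5],0],[-1,[0,0,3],0],[-1,[0,0,3.7],0],[-1,[0,0,3.7],0],[-0.5,[0,0,3.7],0],[0,[0,0,3.7],0],[0.3,[0,0,3.7],0],[0.3,[0,0,1],0],[0.5,[0,0,-3],0],[0.5,[0,0,-6],0],[0.5,[0,0,-6],0.14],[0.5,[0,0,-6],0.28],[0.5,[0,0,-6],0.42],[0.5,[0,0,-6],0.56],[0.5,[0,0,-6],0.7],[0.5,[0,0,-6],0.84],[0.5,[0,0,-6],0.98],[0.5,[0,0,-6],1.12],[0.5,[0,0,-6],1.26],[0.5,[0,0,-6],1.4]]'
python3 -m inch '[[0.5,[0,0,0],0.14],[0.5,[0,0,0],0.28],[0.5,[0,0,0],0.42],[0.5,[0,0,0],0.56],[0.5,[0,0,0],0.7],[0.5,[0,0,0],0.84],[0.5,[0,0,0],0.98],[0.5,[0,0,0],1.12],[0.5,[0,0,0],1.26],[0.5,[0,0,0],1.4],[0.5,[0,0,0],1.54],[0.5,[0,0,0],1.68],[0.5,[0,0,0],1.741],[0.5,[0,0,0],1.741],[0.5,[0,0,0],1.741],[0.5,[0,0,0],1.741]]'
python3 tq.py; python3 wl.py w5
```

```text
time: 17.25
eef_pos: [0.5008, -0.0533, 0.1332]
tcp_rot: [0.845, 0.535, -0.001, 0.005]
contact_force: [1.0, 0.4, -0.3]
opening: 0.747
time: 18.85
eef_pos: [0.5005, -0.0532, 0.1328]
tcp_rot: [0.955, -0.298, 0.003, 0.004]
contact_force: [-0.3, 0.2, 0.2]
opening: 0.751
t 18.85 F [-0.33  0.17  0.19] M world [0.034 0.002 0.015] M tool [ 0.027 -0.021 -0.015] tcp [ 0.5005 -0.0532  0.1328] op 0.751 yaw -34.6 q6 1.88
[ 0.5005 -0.0532  0.1328] -34.646026983216885
8192.0 [255. 190.] ctr 0.4957 -0.0507 [0.04  0.173] yaw 145.1
```

```bash
python3 -m inch '[[0.5,[-0.3,0,4],0],[0.3,[-0.3,0,8],0],[0.3,[-0.3,0,10],0],[0.3,[-0.3,0,10],0],[-1,[-0.3,0,10],0],[-1,[-0.3,0,10],0],[-1,[-0.3,0,10],0],[-1,[-0.3,0,10],0],[-1,[-0.3,0,10],0],[-1,[-0.3,0,10],0],[-1,[-0.3,0,10],0],[-1,[-0.3,0,5],0],[-1,[-0.3,0,0],0],[-1,[-0.3,0,-5],0],[-1,[-0.3,0,-9],0],[-1,[-0.3,0,-9],0],[-1,[-0.3,0,-9],0]]' 60
for i in 1 2; do python3 tq.py;  python3 -m inch '[[-1,[0,0,0],0]]' >/dev/null; done
python3 -c "
from h import *
go(.592,.244,.215,88.6)"
```

```text
time: 20.6
eef_pos: [0.4975, -0.0506, 0.2227]
tcp_rot: [0.955, -0.298, 0.003, 0.004]
contact_force: [-0.6, 0.8, -3.1]
opening: 0.312
t 20.6 F [-0.57  0.81 -3.12] M world [-0.012 -0.012 -0.038] M tool [-0.004  0.016  0.038] tcp [ 0.4975 -0.0506  0.2227] op 0.312 yaw -34.7 q6 1.88
t 20.7 F [ 0.2   0.18 -4.11] M world [ 0.013 -0.122  0.005] M tool [ 0.08   0.093 -0.005] tcp [ 0.4961 -0.0502  0.2197] op 0.31 yaw -34.7 q6 1.88
t 20.8 at [ 0.4962 -0.0503  0.2195] yaw -34.7 -> shift [ -8.87 -29.65   0.22] twist -2.152 q6 end 24
```

The heavy end now reads at tool −x (+0.09), consistent with before. I carry it to above the far channel.

```bash
python3 -m inch '[[-1,[-0.6,-2,0],-0.14],[-1,[-1.2,-4,0],-0.28],[-1,[-1.8,-6,0],-0.42],[-1,[-2.4,-8,0],-0.56],[-1,[-3,-10,0],-0.7],[-1,[-3.6,-12,0],-0.84],[-1,[-4.2,-14,0],-0.98],[-1,[-4.8,-16,0],-1.12],[-1,[-5.4,-18,0],-1.26],[-1,[-6,-20,0],-1.4],[-1,[-6.6,-22,0],-1.54],[-1,[-7.2,-24,0],-1.68],[-1,[-7.8,-26,0],-1.82],[-1,[-8.4,-28,0],-1.96],[-1,[-8.9,-29.6,0],-2.1],[-1,[-8.9,-29.6,0],-2.15],[-1,[-8.9,-29.6,0],-2.15],[-1,[-8.9,-29.6,0],-2.15]]'
for i in 1 2; do python3 tq.py;  python3 -m inch '[[-1,[0,0,0],0]]' >/dev/null; done
python3 -c "
from h import *
go(.592,.244,.152,88.6)"
```

```text
time: 22.6
eef_pos: [0.5923, 0.2431, 0.2182]
tcp_rot: [0.717, 0.697, -0.004, 0.003]
contact_force: [0.1, -0.2, -2.9]
opening: 0.306
t 22.6 F [ 0.1  -0.24 -2.92] M world [ 0.157 -0.008 -0.015] M tool [-0.004  0.157  0.015] tcp [0.5923 0.2431 0.2182] op 0.306 yaw 88.4 q6 0.27
t 22.7 F [ 0.73  0.19 -3.46] M world [ 0.101 -0.009  0.037] M tool [-0.006  0.102 -0.037] tcp [0.5927 0.2428 0.2192] op 0.31 yaw 88.4 q6 0.26
t 22.8 at [0.5929 0.2429 0.2199] yaw 88.4 -> shift [ 0.16 -0.11  6.79] twist -0.003 q6 end 24
```

World Mx is +0.10 to +0.16, the same sign as the first pestle had, so the heavy end is downhill. I lower it the same way.

```bash
python3 -m inch '[[-1,[0.1,-0.1,3],0],[-1,[0.1,-0.1,6],0],[-1,[0.1,-0.1,6.8],0],[-1,[0.1,-0.1,6.8],0]]' 30
python3 tq.py
python3 -m inch '[[-1,[0,0,0.5],0],[-1,[0,0,1],0],[-1,[0,0,1.4],0],[-1,[0,0,1.4],0]]' 20
python3 tq.py
python3 -m inch '[[-1,[0,0,0.4],0],[-1,[0,0,0.8],0],[-1,[0,0,1.2],0],[-1,[0,0,1.2],0]]'
python3 tq.py
python3 -m inch '[[-1,[0,0,0.4],0],[-1,[0,0,0.8],0],[-1,[0,0,1.2],0],[-1,[0,0,1.2],0]]'
python3 tq.py
```

```text
time: 23.2
eef_pos: [0.5911, 0.2433, 0.1503]
tcp_rot: [0.717, 0.698, -0.004, 0.003]
contact_force: [-0.0, -0.0, -3.5]
opening: 0.31
t 23.2 F [-0.04 -0.04 -3.52] M world [ 0.126 -0.01  -0.032] M tool [-0.007  0.126  0.032] tcp [0.5911 0.2433 0.1503] op 0.31 yaw 88.5 q6 0.27
time: 23.6
eef_pos: [0.5941, 0.2423, 0.1408]
tcp_rot: [0.716, 0.698, -0.001, 0.006]
contact_force: [0.2, -6.7, 2.2]
opening: 0.31
t 23.6 F [ 0.21 -6.7   2.2 ] M world [-0.565  0.113  0.034] M tool [ 0.098 -0.567 -0.039] tcp [0.5941 0.2423 0.1408] op 0.31 yaw 88.5 q6 0.27
time: 24.0
eef_pos: [0.5944, 0.2422, 0.1287]
tcp_rot: [0.717, 0.697, -0.001, 0.006]
contact_force: [-0.5, -5.4, 1.8]
opening: 0.311
t 24.0 F [-0.5  -5.44  1.78] M world [-0.421 -0.075 -0.059] M tool [-0.086 -0.419  0.056] tcp [0.5944 0.2422 0.1287] op 0.311 yaw 88.4 q6 0.27
time: 24.4
eef_pos: [0.5935, 0.2431, 0.115]
tcp_rot: [0.717, 0.697, -0.001, 0.005]
contact_force: [2.4, -4.6, 1.8]
opening: 0.315
t 24.4 F [ 2.44 -4.63  1.82] M world [-0.162 -0.234 -0.183] M tool [-0.236 -0.157  0.184] tcp [0.5935 0.2431 0.115 ] op 0.315 yaw 88.4 q6 0.27
```

```bash
python3 -m inch '[[-1,[0,0,0.3],0],[-1,[0,0,0.6],0],[-1,[0,0,0.7],0],[-1,[0,0,0.7],0]]'
python3 tq.py
python3 -m inch '[[-1,[-0.2,0,0.1],0],[-1,[-0.4,0,0.2],0],[-1,[-0.4,0,0.2],0]]'
python3 tq.py
python3 -m inch '[[-1,[-0.15,0,0.07],0],[-1,[-0.3,0,0.14],0],[-1,[-0.3,0,0.14],0]]'
python3 tq.py
```

```text
time: 24.8
eef_pos: [0.5936, 0.2435, 0.1112]
tcp_rot: [0.716, 0.698, -0.001, 0.005]
contact_force: [-3.9, -6.1, 13.9]
opening: 0.318
t 24.8 F [-3.85 -6.12 13.93] M world [-0.573  0.576 -0.058] M tool [ 0.562 -0.588  0.05 ] tcp [0.5936 0.2435 0.1112] op 0.318 yaw 88.5 q6 0.27
time: 25.1
eef_pos: [0.5946, 0.2411, 0.1101]
tcp_rot: [0.716, 0.698, 0.001, 0.005]
contact_force: [-1.2, -0.2, 14.1]
opening: 0.314
t 25.1 F [-1.18 -0.22 14.06] M world [0.115 0.391 0.096] M tool [ 0.394  0.106 -0.097] tcp [0.5946 0.2411 0.1101] op 0.314 yaw 88.5 q6 0.26
time: 25.4
eef_pos: [0.5949, 0.2383, 0.1088]
tcp_rot: [0.716, 0.698, 0.002, 0.005]
contact_force: [-0.4, 0.2, 13.1]
opening: 0.312
t 25.4 F [-0.36  0.16 13.1 ] M world [0.169 0.291 0.063] M tool [ 0.295  0.163 -0.063] tcp [0.5949 0.2383 0.1088] op 0.312 yaw 88.5 q6 0.26
```

```bash
python3 -m inch '[[-1,[-0.15,0,0.05],0],[-1,[-0.3,0,0.1],0],[-1,[-0.3,0,0.1],0]]'
python3 tq.py
python3 -m inch '[[-1,[-0.15,0,0.05],0],[-1,[-0.3,0,0.1],0],[-1,[-0.3,0,0.1],0]]'
python3 tq.py
python3 -m inch '[[-1,[-0.15,0,0.05],0],[-1,[-0.3,0,0.1],0],[-1,[-0.3,0,0.1],0]]'
python3 tq.py
```

```text
time: 25.7
eef_pos: [0.5948, 0.2352, 0.1074]
tcp_rot: [0.716, 0.698, 0.002, 0.005]
contact_force: [0.1, -1.3, 11.2]
opening: 0.309
t 25.7 F [ 0.15 -1.26 11.21] M world [0.165 0.12  0.032] M tool [ 0.124  0.162 -0.031] tcp [0.5948 0.2352 0.1074] op 0.309 yaw 88.5 q6 0.25
time: 26.0
eef_pos: [0.5944, 0.2321, 0.106]
tcp_rot: [0.716, 0.698, 0.001, 0.005]
contact_force: [-0.9, -0.8, 10.4]
opening: 0.311
t 26.0 F [-0.87 -0.83 10.37] M world [0.115 0.083 0.073] M tool [ 0.086  0.114 -0.072] tcp [0.5944 0.2321 0.106 ] op 0.311 yaw 88.5 q6 0.25
time: 26.3
eef_pos: [0.5942, 0.23, 0.105]
tcp_rot: [0.716, 0.698, 0.002, 0.004]
contact_force: [-0.3, 2.6, 10.9]
opening: 0.311
t 26.3 F [-0.29  2.63 10.91] M world [0.603 0.137 0.064] M tool [ 0.152  0.599 -0.059] tcp [0.5942 0.23   0.105 ] op 0.311 yaw 88.5 q6 0.24
```

The ledge touch has the same signature as before. I relax, open, rise and back away for a look.

```bash
python3 -m inch '[[-1,[0.1,0,-0.3],0],[-0.6,[0.1,0,-0.3],0],[-0.2,[0.1,0,-0.3],0],[0.1,[0.1,0,-0.3],0],[0.1,[0.1,0,-0.3],0]]'
python3 tq.py
python3 -m inch '[[0.1,[0.1,0,-1.5],0],[0.1,[0.1,0,-4],0],[0.3,[0.1,0,-9],0],[1,[-4,2,-14],0],[1,[-8,3,-16],0],[1,[-8,4.3,-16],0],[1,[-8,4.3,-16],0],[1,[-8,4.3,-16],0]]'
python3 tq.py;python3 wl.py w6
python3 - <<'E'
from h import *
d=[cams.read_camera("wrist"),cams.read_camera("scene"),cams.read_camera("side")]
cv2.imwrite("pics/fin.png",np.vstack([np.hstack([cv2.resize(d[0],(400,300)),cv2.resize(d[1],(400,300))]),np.hstack([cv2.resize(d[1][170:305,215:395],(400,300),interpolation=2),cv2.resize(d[2][170:290,130:290],(400,300),interpolation=2)])]))
E
```

```text
time: 26.8
eef_pos: [0.5909, 0.2279, 0.1026]
tcp_rot: [0.716, 0.698, -0.003, 0.003]
contact_force: [0.2, -0.8, 0.2]
opening: 0.549
t 26.8 F [ 0.16 -0.83  0.19] M world [-0.015 -0.019  0.044] M tool [-0.02  -0.015 -0.044] tcp [0.5909 0.2279 0.1026] op 0.549 yaw 88.5 q6 0.24
time: 27.6
eef_pos: [0.6321, 0.1485, 0.2649]
tcp_rot: [0.717, 0.697, -0.002, 0.003]
contact_force: [-0.1, -1.0, 0.8]
opening: 1.001
t 27.6 F [-0.07 -1.    0.79] M world [0.017 0.006 0.028] M tool [ 0.006  0.017 -0.028] tcp [0.6321 0.1485 0.2649] op 1.001 yaw 88.4 q6 0.11
[0.6321 0.1485 0.2649] 88.44153336811436
12497.0 [174. 109.] ctr 0.528 0.2459 [0.176 0.22 ] yaw 94.4
958.0 [174.  71.] ctr 0.5425 0.2765 [0.033 0.167] yaw 91.0
```

View pics/fin.png

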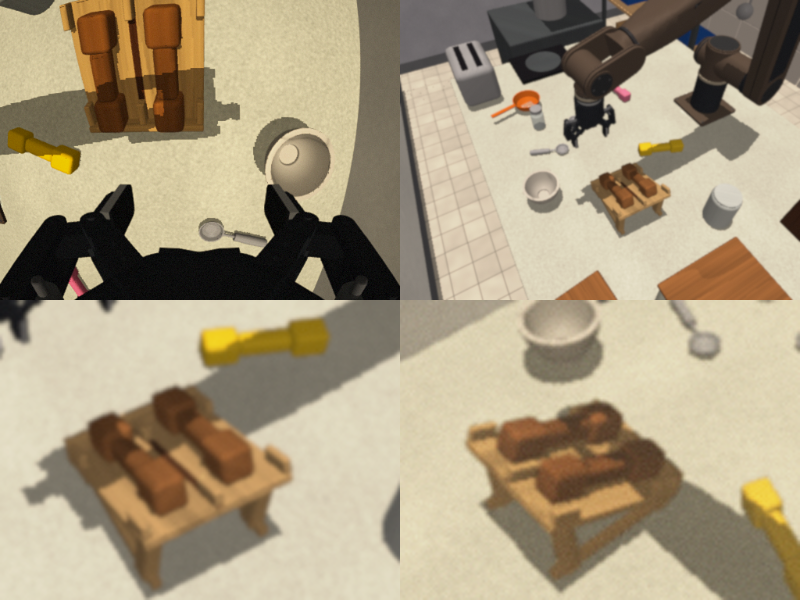

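Both pestles lie in separate channels and the other objects are in place. One close crop to check the far pestle's seating against the ledge and cheeks.

```bash
python3 -c "
from h import *
im=cv2.imread('pics/w6.png')[0:180,70:280]
im=cv2.convertScaleAbs(im,alpha=1.6,beta=15)
cv2.imwrite('pics/z6.png',cv2.resize(im,None,fx=3.3,fy=3.3,interpolation=2))"
```

```text
(no output)
```

View pics/z6.png

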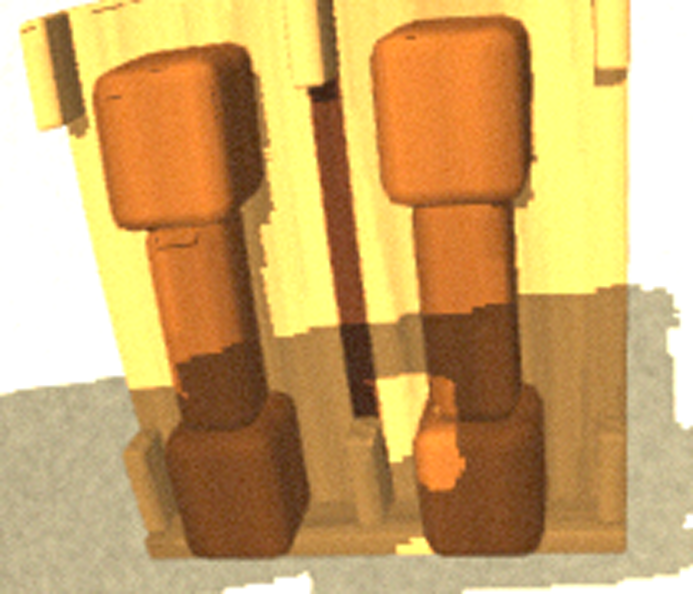

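Both heads overlap the ledge equally in this overhead view, which is expected because the 40 mm heads lean over the 22 mm ledge. The TCP heights at touch-down also match seating on the floor: the 3 mm difference equals the difference in grip height. I hand the job in.

```bash
python3 -c "
from plant import ctrl;print(ctrl.sign_off())"
```

```text
the job is handed in; nothing more can be done
None
```

Both brown pestles are on the rest, one in each channel, with the heavy end down the slope against the foot ledge. I handed the job in at about 28 s of robot time.

- **Heavy ends:** I read them from the wrist moment when lifting. Most readings were 0.09 to 0.17 N·m in size, and all of those had a consistent sign. One reading, taken while the arm was still settling, was near zero, so I read again.
- **Regrip:** I set the second pestle down once and took it again turned by half, because the last joint would have reached its limit at the far channel. The last joint had sat at its limit (-2.84) for a moment while carrying the first pestle, and I backed it off.
- **Placing:** I lowered each pestle until its uphill end touched, then let it pivot flat in a light grip. I then slid it down until the ledge was felt, at 11 N for the first and about 2.6 N for the second, and released it.
- **Last checks:** The final pictures show both pestles lying flat between the cheeks. The first is skewed by about 3°. The other things I could see looked unmoved, though I did not measure them again. The gripper was clear of everything.
- **Not seen directly:** The pestle heads hide the ledge in the last close view. That they rest on the channel floor, and not on the ledge, I judged from the contact forces and tool heights.

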